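# Index a reagent bottle out of a star-wheel feeder through its flap

## Robot

A 6-joint arm with a two-finger parallel gripper is mounted at the origin on a cart in front of the work surface, level with it; the furniture and walls round the work are solid. World frame = base frame: x ahead of the robot, y to its left, z up, the work surface at z = 0. Lengths are in m, angles in rad, forces in N, time in s.
With the tool pointing down it reaches from about 0.325 to 0.875 m from the base axis. Payload 4.4 kg.
Tool frame: the origin (TCP) lies on the centre line of the jaws, within the pads' length; the fingertips stand 22 mm ahead of it and the grasp point (between the pads) lies 3 mm ahead of it; z points along the fingers, y is the direction in which the jaws open and shut (so a half turn about z gives the same grasp; the last joint's range is limited). The gripper opens to 85 mm and grips with 20 to 120 N. Pads are 22 mm wide; open, the fingers measure 114 mm over their backs; the gripper's body (76 mm by 85 mm) begins 54 mm behind the grasp point. The pads swing forward as they close: fully open they stand 13 mm farther back than shut.
Start: joints at [0.962, 0.207, 1.542, -0, 1.393, -0.15], TCP at [0.255, 0.516, 0.253] pointing down, gripper open.
Joint ranges: [-2.73, 2.73], [-0.86, 2.22], [0.23, 2.46], [-1.11, 4.25], [0.08, 2.63], [-2.82, 2.82]. Speed limits (rad/s): [2.79, 2.79, 3.14, 3.14, 3.14, 3.14].

## Interface

Orientations are given as a rotation vector (axis times angle).
In Python, from rig import status, imaging, job gives the robot as it stands.
- The arm moves only by the tool step_arm, never from a script. Its argument "motion" is a list of rows, each a list of 3 entries, a list of its own where there are three numbers: the turn, a rotation vector about the tool's x, y, z in degrees, then the shift along the tool's x, y, z in mm, then the closure, from -1 (fully open) to 1 (shut). In form: [[[ax, ay, az], [dx, dy, dz], jaw], ...]. A call has 1 to 12 rows; each row is the pose to reach, as a shift and turn from the pose measured when the call began, along the tool's axes at that moment; what a row does not reach only later rows make up. A row lasts 1/8 s, in which the tool goes at most 62.5 mm and 10.7 degrees, less where a joint would pass 70% of its speed; a pose out of reach is approached as far as the arm can. A call with a gripper value outside its range is refused whole. The fingers move at their own pace and stop on an object; the grip force is fixed at half the most. Time passes only in rows, so rows that repeat a pose let the fingers close. It gives the time, the measured TCP pose, the force and the opening at its end, in the units of the state.
- status.get_obs(): the state, without advancing time (a new reading comes with each control period).
- imaging.get_image(name): name is "scene" or "top" or "wrist"; returns a dict with "color" (400x640x3 uint8, red, green, blue), "K" (3x3 intrinsics, pixels), "pose" (4x4, takes a point from camera to world coordinates). Camera axes: x right, y down, z forward; pixel columns grow to the right and rows downward; lengths in m; the calibration is good to about 2 mm. A picture is of the moment at which its call begins. There is no depth.
- job.job_done(): hands the job in, once; it reports no verdict.
The state is a dict: "time_s": time; "joint_positions": joint angles; "qd": joint speeds; "joint_torque": joint torques, N m; "eef_pos": TCP position; "tool_rot": TCP orientation; "force": force on the tool from outside, world axes, zero at the start; "moment": the same for the moment, N m; "width": finger opening in m.
Only numpy, scipy, OpenCV 4.12 (cv2) and the standard library are available. Lean on these libraries where they do the work, as an engineer would, in place of code of your own. Each camera call takes 0.05 s, during which the arm holds its last target. There are 200 camera calls.

## Task

Take the adjusting tool from its wooden stand, put its blade down through the narrow slot in the feeder's cover and push the star wheel round tooth by tooth, so that the pusher moves the small bottle along the channel and out through the hinged flap. Stop as soon as the bottle stands upright just past the flap and the flap has fallen shut behind it, then put the tool back upright in its stand. Touch the feeder with nothing but the tool, touch neither the bottle nor the pusher directly, and leave the jar, the amber bottle and the tape roll where they are.

Things in the scene. Friction and masses are not known exactly. Their poses are not given: they have to be found in the camera images.
- feeder: Fixed feeder on a 260 x 110 x 8 mm aluminium base; origin: centre of its underside. x = direction of bottle travel (to the robot's left), y roughly to the robot. Closed grey wheel housing, 103 mm tall, x -115 to -15, y +8 to +44 mm. Beyond it an open channel along x: 39 mm wide, centre line y = -24, floor 8 mm, walls 44 mm high, with a gate frame 104 mm tall.
- slot (a point): Centre of the access slot in the housing's top face (103 mm above the desk, 4 mm thick); axes as the feeder's. Slot 48 mm along x, 14 mm in y. Wheel axle (along y): 6 mm further along +x, 49 mm below. The slot's front end stops a blade after a full stroke: with its tip 24 to 29 mm below the top face, one tooth then leans 41 to 49 degrees forward and the next is about upright.
- star_wheel (a joint): Steel star wheel, rad: 8 straight radial teeth 6 mm thick, 14 mm wide, tip radius 42, hub radius 14 mm, tips at the top 7 mm below the cover's top face. At 0, pi/4, pi/2.. a tooth points straight up; grows as the wheel's top moves along feeder +x. Stays where left (friction, 2 to 4 N at a tooth). Each pi/4 moves the pusher 30 mm. Starts at 0 to 1; upper stop 4.2.
- pusher: Black block, 32 mm wide, 29 mm tall, on a steel rack bar in the channel, driven by the star wheel (30 mm forward a tooth). Origin: middle of its front face, on the channel floor; x = direction of travel. At star_wheel 0 the face is 75 mm before the flap; it passes below the flap's lower edge.
- exit (a point): Point on the channel's floor and centre line straight below the flap's hinge, in the flap's plane. Axes as the feeder's: +x leads out of the gate.
- flap (a joint): Steel flap, 36 mm wide, 46 mm tall, 3 mm thick, hung in the gate frame from a hinge 88 mm above the channel floor, rad: 0 hanging shut, up to 1.7 swung out. It falls shut by its own weight.
- bottle_mid (a point): Centre, half-way up, of the small dark bottle with black cap (31 mm diameter, 68 mm tall, about 0.12 kg); z along its axis. It stands in the channel before the flap, ahead of the pusher, and stays where it is pushed. With its centre about 53 mm or more past the exit point along +x the flap slips off it and falls shut behind it.
- stand_top (a point): Centre of the hole's mouth in the top of the tool stand, a fixed wooden block 64 x 64 x 40 mm, so 40 mm above the desk; axes along the block's sides. Hole 16 x 16 mm, 36 mm deep, slightly chamfered.
- tool_handle (a point): Centre, half-way up, of the tool's handle, a black upright 22 x 22 mm square bar 75 mm tall, sides along this point's x and y, z up. Below it a 30 x 30 x 5 mm steel shoulder (underside 42.5 mm below this point) and a 6 x 6 mm blade, 29 mm long (tip 71.5 mm below this point). 0.10 kg. In the stand the shoulder rests on the block; it cannot pass the feeder's slot.
- jar: White jar with black lid, 74 mm diameter, 96 mm tall, to be left alone; origin at the centre of its underside.
- amber_bottle: Large dark brown bottle, 82 mm diameter, 192 mm tall, to be left alone; origin at the centre of its underside.
- label_roll: Roll of beige tape, 73 x 86 x 62 mm, to be left alone; origin at the centre of its underside.

How it is judged:
By the outcome, as a careful person would: the job done as asked, in the order asked, and still so for the second after the job is handed in, with the robot touching nothing.
It also fails if it takes over 64 s, if anything falls off the work surface, if the arm or the gripper's body presses on something with over 40 N, if the wrist force passes 120 N, or if a joint passes its speed limit or range.

## Working session

There is one attempt and no reset: what is moved stays moved. The work goes in short steps, Python scripts to look and compute and a tool call to move; the robot and the scene stay as the last step left them, time stands still between calls to the robot, and variables do not carry over. Pictures are saved under pics/ and viewed, about 8 in all and at most 12, crops included, and the job is handed in when it is done.

Besides the shell and the picture viewer there is one more tool, called after "Call:" as a command line: name --argument value ..., lists and objects as JSON in quotes. step_arm: Moves the arm, as the interface text tells. Its arguments: {"type":"object","properties":{"motion":{"type":"array","items":{"type":"array"}}},"required":["motion"]}

```bash
mkdir -p pics; cat > h.py <<'E'
import numpy as np,cv2
from rig import status,imaging,job
def snap(n,f,crop=None,s=1):
    d=imaging.get_image(n); im=d["color"][:,:,::-1].copy()
    np.savez("pics/"+f+".npz",im=im,K=d["K"],pose=d["pose"])
    if crop: im=im[crop[1]:crop[3],crop[0]:crop[2]]
    if s!=1: im=cv2.resize(im,None,fx=s,fy=s,interpolation=cv2.INTER_CUBIC)
    cv2.imwrite("pics/"+f+".png",im); return d
def ray(f,u,v):
    d=np.load("pics/"+f+".npz");P=d["pose"]
    return P[:3,3],P[:3,:3]@np.linalg.solve(d["K"],[u,v,1.])
def onz(f,u,v,z):
    o,r=ray(f,u,v); return o+r*(z-o[2])/r[2]
def proj(f,p):
    d=np.load("pics/"+f+".npz");P=d["pose"]; q=d["K"]@(P[:3,:3].T@(np.array(p)-P[:3,3])); return q[:2]/q[2]
E
python3 - <<'E'
from h import *
print(status.get_obs())
a=snap("scene","s0");b=snap("top","t0")
for d in(a,b):print(d["K"],d["pose"])
s=cv2.imread("pics/s0.png");t=cv2.imread("pics/t0.png")
E
```

```text
{'time_s': 0.0, 'joint_positions': array([ 9.61534646e-01,  2.07421304e-01,  1.54302239e+00,  1.17523569e-05,
        1.39347834e+00, -1.50521108e-01]), 'qd': array([-0.0021626 , -0.00054182,  0.00027338, -0.00075144, -0.00047835,
        0.00149486]), 'joint_torque': array([-1.05651281e-03, -3.83039653e+01, -2.91595781e+01, -3.49439906e-04,
        1.04346417e-02, -1.99092472e-05]), 'eef_pos': array([0.25421601, 0.51493625, 0.2520925 ]), 'tool_rot': array([-0.7140901 , -3.05845945,  0.00339044]), 'force': array([-0.91395219,  0.052004  ,  0.77373837]), 'moment': array([-0.06279048,  0.02563353,  0.06568574]), 'width': 0.08551381636897241}
[[362.06948671   0.         314.55166   ]
 [  0.         362.06948671 203.12943828]
 [  0.           0.           1.        ]] [[ 0.6491771  -0.39789623  0.64826513 -0.24535579]
 [-0.76035283 -0.31615699  0.56736967 -0.62553113]
 [-0.0208007  -0.86123362 -0.5077834   0.64772542]
 [ 0.          0.          0.          1.        ]]
[[498.36256073   0.         320.12730531]
 [  0.         498.36256073 197.24191941]
 [  0.           0.           1.        ]] [[ 0.01111391 -0.99766001  0.06746099  0.39379303]
 [-0.99992274 -0.01146405 -0.00480531 -0.00294089]
 [ 0.00556744 -0.06740237 -0.99771034  1.74390232]
 [ 0.          0.          0.          1.        ]]
```

View pics/s0.png

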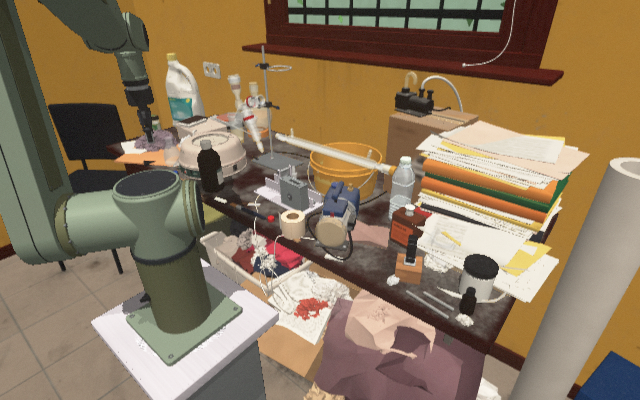

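View pics/t0.png

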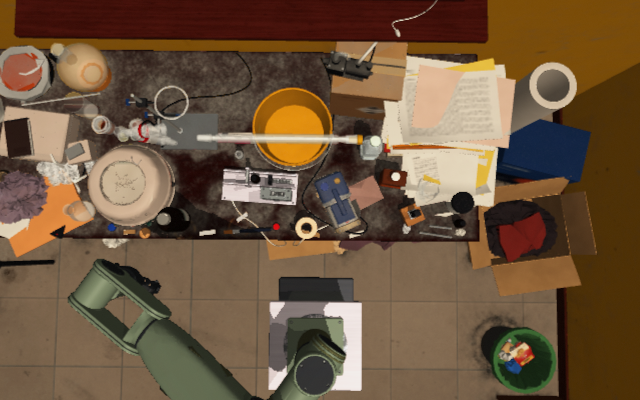

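The scene view shows the feeder at about (290,190) and the tool in its stand at about (409,262). In the top view the feeder is at (260,187) and the stand at (412,213). I'll enlarge both.

```bash
python3 - <<'E'
from h import *
t=cv2.imread("pics/t0.png");s=cv2.imread("pics/s0.png")
r=lambda im,c,w,h:cv2.resize(im[c[1]:c[3],c[0]:c[2]],(w,h),interpolation=cv2.INTER_CUBIC)
A=r(t,(210,160,310,210),800,400)
B=r(t,(392,198,432,230),250,200)
C=r(s,(260,160,320,220),200,200)
D=r(s,(390,225,440,290),154,200)
row=np.zeros((200,800,3),np.uint8);row[:,:250]=B;row[:,260:460]=C;row[:,470:624]=D
cv2.imwrite("pics/c0.png",np.vstack([A,row]))
for u,v in((222,202),(222,168),(298,202),(298,168)):print(onz("t0",u,v,0.0).round(3))
print(onz("t0",412,213,.04).round(3))
E
```

```text
[0.491 0.332 0.   ]
[0.611 0.335 0.   ]
[0.494 0.066 0.   ]
[0.614 0.068 0.   ]
[ 0.459 -0.326  0.04 ]
```

View pics/c0.png

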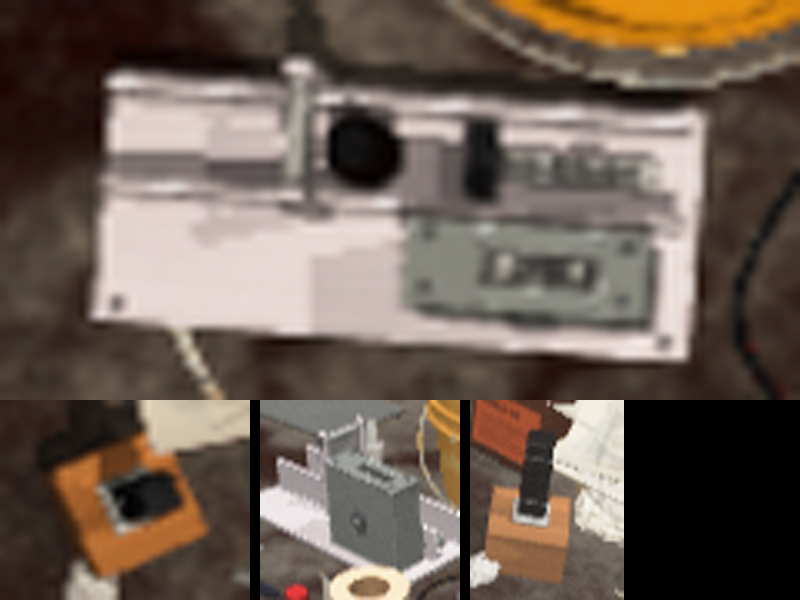

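```bash
python3 - <<'E'
from h import *
f=lambda x,y,z:onz("t0",210+x/8-.5+.0625,160+y/8-.5+.0625,z)
fl,fr,nr,nl=[f(*p,.004) for p in((108,75),(705,110),(688,358),(93,320))]
c=(fl+fr+nr+nl)/4;x=(fl+nl-fr-nr);x/=np.linalg.norm(x);print("c",c,x,np.arctan2(x[1],x[0]), [np.linalg.norm(a-b) for a,b in((fl,fr),(fl,nl))])
ang=np.arctan2(x[1],x[0]);y=np.array([-x[1],x[0],0])
for n,p,z in(("slot",(540,268),.103),("hous",(530,270),.103),("bot",(363,149),.076),("push",(481,160),.037),("gate",(297,132),.104)):
    q=f(*p,z);print(n,q.round(4),"feeder",((q-c)@x).round(4),((q-c)@y).round(4))
g=lambda x,y,z:onz("t0",392+x/6.25-.5+.08,198+y/6.25-.5+.08,z)
blk=[g(*p,.04) for p in((50,80),(160,35),(210,125),(105,170))]
print(np.array(blk).round(4),np.mean(blk,0)); print("handle top",g(150,95,.12))
e=blk[1]-blk[0];print(np.degrees(np.arctan2(e[1],e[0])))
e=blk[2]-blk[1];print(np.degrees(np.arctan2(e[1],e[0])))
# check in scene
print(proj("s0",g(150,95,.12)),proj("s0",g(150,95,.045)))
E
```

```text
c [0.54669792 0.20181868 0.004     ] [0.04976226 0.99876109 0.        ] 1.521013504474505 [np.float64(0.262281288840978), np.float64(0.10779519408018805)]
slot [0.5169 0.1314 0.103 ] feeder -0.0718 0.0262
hous [0.5161 0.1355 0.103 ] feeder -0.0677 0.0273
bot [0.5682 0.2088 0.076 ] feeder 0.0081 -0.0212
push [0.5682 0.163  0.037 ] feeder -0.0377 -0.0234
gate [0.572  0.2326 0.104 ] feeder 0.032 -0.0238
[[ 0.467  -0.2837  0.04  ]
 [ 0.4924 -0.344   0.04  ]
 [ 0.4434 -0.3713  0.04  ]
 [ 0.4182 -0.3138  0.04  ]] [ 0.45525456 -0.32820444  0.04      ]
handle top [ 0.45636637 -0.32273212  0.12      ]
-67.19903876370687
-150.89221545554474
[410.17513056 235.32307333] [412.64817401 260.8504863 ]
```

```bash
cat >> h.py <<'E'
from scipy.spatial.transform import Rotation as Ro
def plan(p,jawdeg):
    """shift (mm) & turn (deg), tool axes, to TCP p pointing down, jaw (tool y) axis at world yaw jawdeg mod 180"""
    o=status.get_obs();R=Ro.from_rotvec(o["tool_rot"]).as_matrix()
    sh=R.T@(np.array(p)-o["eef_pos"])*1000
    best=None
    for k in(0,180):
        a=np.radians(jawdeg+k);y=np.array([np.cos(a),np.sin(a),0]);z=np.array([0,0,-1.])
        T=np.c_[np.cross(y,z),y,z];rv=np.degrees(Ro.from_matrix(R.T@T).as_rotvec())
        print("shift",sh.round(1),"turn",rv.round(1))
    yy=R[:,1];print("jaw yaw",np.degrees(np.arctan2(yy[1],yy[0])).round(1),"z",R[:,2].round(3),"pos",o["eef_pos"].round(4),"t",o["time_s"],"F",o["force"].round(1),"w",o["width"].round(4),"q",o["joint_positions"].round(2))
E
python3 - <<'E'
from h import *
plan([.456,-.325,.25],25); plan([.456,-.325,.25],-65)
E
```

```text
shift [-552.9 -663.8    3.4] turn [-0.1  0.  38.7]
shift [-552.9 -663.8    3.4] turn [  -0.    -0.2 -141.3]Traceback (most recent call last):
  File "<stdin>", line 2, in <module>
  File "h.py", line 26, in plan
    yy=R[:,1];print("jaw yaw",np.degrees(np.arctan2(yy[1],yy[0])).round(1),"z",R[:,2].round(3),"pos",o["eef_pos"].round(4),"t",o["time_s"],"F",o["force"].round(1),"w",o["width"].round(4),"q",o["joint_positions"].round(2))
                                                                                                                                                                       ^^^^^^^^^^^^^^^^
AttributeError: 'float' object has no attribute 'round'
```

Call:
step_arm --motion '[[[0,0,0],[0,0,-40],-1],[[0,0,4],[-32,-38,-50],-1],[[0,0,8],[-70,-84,-50],-1],[[0,0,12],[-108,-130,-50],-1],[[0,0,16],[-146,-175,-50],-1],[[0,0,20],[-184,-221,-50],-1],[[0,0,24],[-222,-267,-50],-1],[[0,0,28],[-260,-312,-50],-1],[[0,0,32],[-298,-358,-50],-1],[[0,0,36],[-336,-403,-50],-1],[[0,0,38.7],[-374,-449,-50],-1],[[0,0,38.7],[-412,-495,-50],-1]]'

```text
time_s: 1.6
eef_pos: [0.4044, -0.1131, 0.3029]
tool_rot: [-1.689, -2.649, 0.003]
force: [1.2, -0.7, -0.2]
width: 0.0857
```

```bash
sed -i 's/o\["width"\].round(4)/o["width"]/' h.py; sed -i 's/"t",o\["time_s"\]/"t",round(o["time_s"],2)/' h.py; python3 - <<'E'
from h import *
plan([.456,-.325,.25],25)
E
```

```text
shift [-213.8  -42.5   53.2] turn [-0.1  0.1 -0. ]
shift [-213.8  -42.5   53.2] turn [1.0e-01 1.0e-01 1.8e+02]
jaw yaw 25.0 z [-0.001 -0.001 -1.   ] pos [ 0.4044 -0.1131  0.3029] t 1.6 F [ 1.2 -0.7 -0.2] w 0.08568924904209867 q [-0.48 -0.18  1.83 -0.    1.49 -0.91]
```

Call:
step_arm --motion '[[[0,0,0],[-55,-11,10],-1],[[0,0,0],[-110,-22,25],-1],[[0,0,0],[-165,-33,45],-1],[[0,0,0],[-214,-42.5,53],-1],[[0,0,0],[-214,-42.5,53],-1],[[0,0,0],[-214,-42.5,53],-1]]'

```text
time_s: 2.35
eef_pos: [0.4557, -0.3245, 0.2495]
tool_rot: [-1.688, -2.647, 0.001]
force: [-0.5, 0.6, -0.6]
width: 0.0853
```

```bash
python3 - <<'E'
from h import *
plan([.456,-.325,.25],25);d=snap("wrist","w1");print(d["K"],d["pose"].round(3))
E
```

```text
shift [-0.6  0.  -0.5] turn [-0.1 -0.1 -0.1]
shift [-0.6  0.  -0.5] turn [-1.000e-01  2.000e-01  1.799e+02]
jaw yaw 24.9 z [-0.002  0.    -1.   ] pos [ 0.4557 -0.3245  0.2495] t 2.35 F [-0.5  0.6 -0.6] w 0.08528569148716865 q [-0.77  0.18  1.58 -0.    1.38 -1.21]
[[275.93836008   0.         326.52971755]
 [  0.         275.93836008 201.16560124]
 [  0.           0.           1.        ]] [[ 0.907  0.404  0.122  0.423]
 [ 0.422 -0.867 -0.267 -0.256]
 [-0.002  0.294 -0.956  0.371]
 [ 0.     0.     0.     1.   ]]
```

View pics/w1.png

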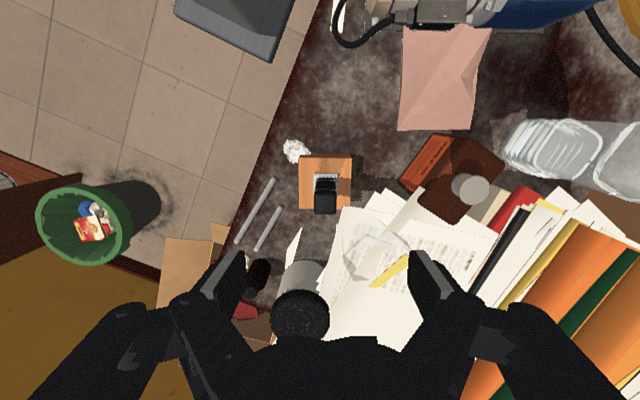

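```bash
python3 - <<'E'
from h import *
im=np.load("pics/w1.npz")["im"]
c=cv2.resize(im[145:225,285:365],(560,560),interpolation=cv2.INTER_CUBIC);cv2.imwrite("pics/c1.png",c)
for p in((299,157),(351,157),(325,157)):print(p,onz("w1",*p,.04).round(4))
E
```

```text
(299, 157) [ 0.4125 -0.3125  0.04  ]
(351, 157) [ 0.4689 -0.2863  0.04  ]
(325, 157) [ 0.4407 -0.2994  0.04  ]
```

View pics/c1.png

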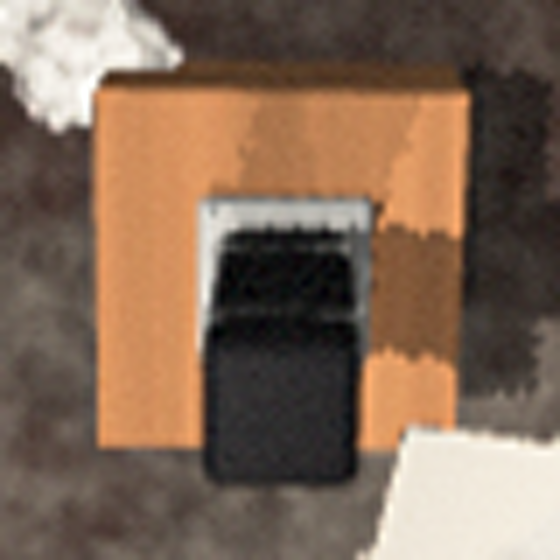

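```bash
python3 - <<'E'
from h import *
g=lambda x,y,z:onz("w1",285+x/7-.43,145+y/7-.43,z)
b=np.array([g(*p,.04) for p in((97,88),(470,92),(458,450),(97,447))]);print(b.round(4),b.mean(0))
h=np.array([g(*p,.12) for p in((207,325),(357,322),(357,482),(207,482))]);print(h.round(4),h.mean(0))
s=np.array([g(*p,.045) for p in((200,200),(372,200))]);print("sh",s.round(4)); u=s[1]-s[0];print(np.linalg.norm(u),np.degrees(np.arctan2(u[1],u[0])));n=np.array([u[1],-u[0],0])/np.linalg.norm(u);print("centre",s.mean(0)+.015*n)
for e in(b[1]-b[0],b[2]-b[3],h[1]-h[0],h[2]-h[3]):print(np.linalg.norm(e).round(4),np.degrees(np.arctan2(e[1],e[0])).round(1))
c=b.mean(0);plan([c[0],c[1],.095],25)
E
```

```text
[[ 0.412  -0.313   0.04  ]
 [ 0.4701 -0.2867  0.04  ]
 [ 0.4969 -0.3454  0.04  ]
 [ 0.4375 -0.3725  0.04  ]] [ 0.45412908 -0.32940765  0.04      ]
[[ 0.4407 -0.3223  0.12  ]
 [ 0.4588 -0.3134  0.12  ]
 [ 0.4686 -0.334   0.12  ]
 [ 0.4499 -0.3427  0.12  ]] [ 0.45447434 -0.32806639  0.12      ]
sh [[ 0.4357 -0.3223  0.045 ]
 [ 0.4624 -0.3098  0.045 ]]
0.02944599072821316 24.960020970996457
centre [ 0.45537933 -0.32966023  0.045     ]
0.0638 24.3
0.0653 24.5
0.0202 26.2
0.0207 25.0
shift [ -4.1  -3.6 155.1] turn [-0.1 -0.  -0. ]
shift [ -4.1  -3.6 155.1] turn [-0.0e+00  1.0e-01  1.8e+02]
jaw yaw 25.0 z [-0.001 -0.    -1.   ] pos [ 0.4559 -0.3241  0.2501] t 2.4 F [ 1.   0.3 -0.3] w 0.08493794929219971 q [-0.77  0.18  1.58 -0.    1.38 -1.21]
```

Call:
step_arm --motion '[[[0,0,0],[-4,-3.5,50],-1],[[0,0,0],[-4,-3.5,100],-1],[[0,0,0],[-4,-3.5,140],-1],[[0,0,0],[-4,-3.5,157],-1],[[0,0,0],[-4,-3.5,157],-1],[[0,0,0],[-4,-3.5,157],1],[[0,0,0],[-4,-3.5,157],1],[[0,0,0],[-4,-3.5,157],1],[[0,0,0],[-4,-3.5,157],1],[[0,0,0],[-4,-3.5,157],1],[[0,0,0],[-4,-3.5,157],1],[[0,0,0],[-4,-3.5,157],1]]'

```text
time_s: 3.9
eef_pos: [0.4546, -0.3297, 0.0939]
tool_rot: [1.688, 2.649, -0.002]
force: [-0.3, 0.9, 5.7]
width: 0.0212
```

```bash
python3 - <<'E'
from h import *
plan([.517,.1314,.35],87)
E
```

```text
shift [ 391.2  251.1 -256.7] turn [ -0.1   0.  -62. ]
shift [ 391.2  251.1 -256.7] turn [0.00e+00 1.00e-01 1.18e+02]
jaw yaw 25.0 z [-0.    -0.001 -1.   ] pos [ 0.4546 -0.3297  0.0939] t 3.9 F [-0.3  0.9  5.7] w 0.02121810888846415 q [-0.78  0.36  1.71 -0.    1.07 -1.22]
```

Call:
step_arm --motion '[[[0,0,0],[0,0,-30],1],[[0,0,0],[0,0,-80],1],[[0,0,0],[0,0,-135],1],[[0,0,0],[0,0,-190],1],[[0,0,0],[0,0,-240],1],[[0,0,-8],[40,25,-257],1],[[0,0,-16],[85,54,-257],1],[[0,0,-24],[130,83,-257],1],[[0,0,-32],[175,112,-257],1],[[0,0,-40],[220,141,-257],1],[[0,0,-48],[265,170,-257],1],[[0,0,-54],[310,199,-257],1]]'

```text
time_s: 5.4
eef_pos: [0.5037, 0.0374, 0.3495]
tool_rot: [-0.296, -3.126, 0.002]
force: [0.5, -0.1, -0.7]
width: 0.0214
```

```bash
python3 - <<'E'
from h import *
plan([.517,.1314,.26],87)
E
```

```text
shift [ 4.5 94.9 89.4] turn [-0.1 -0.1 -7.8]
shift [ 4.5 94.9 89.4] turn [-1.000e-01  1.000e-01  1.722e+02]
jaw yaw 79.2 z [-0.002 -0.001 -1.   ] pos [0.5037 0.0374 0.3495] t 5.4 F [ 0.5 -0.1 -0.7] w 0.021352370097341818 q [-0.1  -0.    1.57 -0.    1.57 -1.48]
```

Call:
step_arm --motion '[[[0,0,-4],[2,47,10],1],[[0,0,-7.8],[4.5,95,30],1],[[0,0,-7.8],[4.5,95,70],1],[[0,0,-7.8],[4.5,95,89],1],[[0,0,-7.8],[4.5,95,89],1],[[0,0,-7.8],[4.5,95,89],1]]'

```text
time_s: 6.15
eef_pos: [0.5174, 0.1314, 0.2611]
tool_rot: [-0.083, -3.14, 0.002]
force: [0.8, -0.5, 0.1]
width: 0.0214
```

```bash
python3 - <<'E'
from h import *
plan([.517,.1314,.26],87);d=snap("wrist","w2")
u,v=proj("w2",[.517,.1314,.103]);print(u,v)
im=np.load("pics/w2.npz")["im"];c=im[130:330,180:460];cv2.imwrite("pics/w2c.png",cv2.resize(c,(784,560),interpolation=cv2.INTER_CUBIC))
E
```

```text
shift [ 0.4 -0.   1.1] turn [-0.1 -0.  -0. ]
shift [ 0.4 -0.   1.1] turn [-0.0e+00  1.0e-01  1.8e+02]
jaw yaw 87.0 z [-0.001 -0.001 -1.   ] pos [0.5174 0.1314 0.2611] t 6.15 F [ 0.8 -0.5  0.1] w 0.02140672582500644 q [ 0.09  0.11  1.63 -0.    1.4  -1.43]
326.8320335303094 191.62669184102293
```

View pics/w2c.png

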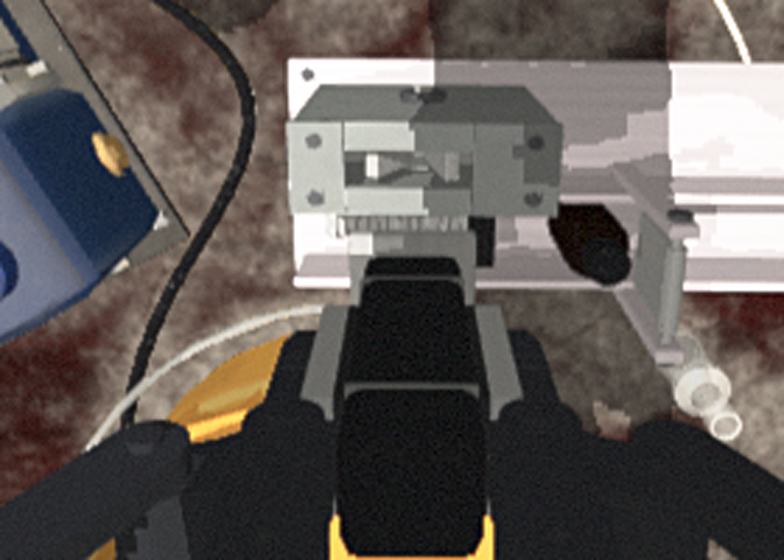

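```bash
python3 - <<'E'
from h import *
g=lambda x,y,z:onz("w2",180+x/2.8-.3,130+y/2.8-.3,z)
s=np.array([g(*p,.103) for p in((344,150),(472,150),(472,188),(344,188))]);print(s.round(4),s.mean(0).round(4))
h=np.array([g(*p,.103) for p in((288,122),(562,122),(555,215),(290,215))]);print(h.round(4),h.mean(0).round(4))
for e in(s[1]-s[0],s[2]-s[1],h[1]-h[0],h[2]-h[1]):print(np.linalg.norm(e).round(4),np.degrees(np.arctan2(e[1],e[0])).round(1))
o=status.get_obs()["eef_pos"]
for z in(.083,.054): print("tip/sh proj",(proj("w2",o-[0,0,z])-[180,130])*2.8)
# teeth tips
X=s[1]-s[0];X/=np.linalg.norm(X)
for u in(373,450):
  for z in(.091,.096): print(u,(g(u,165,z)-s.mean(0))@X)
# slot from top
t=lambda x,y,z:onz("t0",210+x/8-.44,160+y/8-.44,z)
q=np.array([t(*p,.103) for p in((483,248),(599,250),(597,291),(481,288))]);print(q.mean(0),[np.linalg.norm(q[0]-q[1]),np.linalg.norm(q[1]-q[2])])
im=np.load("pics/w2.npz")["im"][180:225,295:360];cv2.imwrite("pics/w2d.png",cv2.resize(im,(780,540),interpolation=cv2.INTER_CUBIC))
E
```

```text
[[0.5067 0.1067 0.103 ]
 [0.5092 0.1541 0.103 ]
 [0.5239 0.1537 0.103 ]
 [0.5213 0.1055 0.103 ]] [0.5153 0.13   0.103 ]
[[0.4951 0.087  0.103 ]
 [0.5004 0.1874 0.103 ]
 [0.5362 0.1849 0.103 ]
 [0.5309 0.0842 0.103 ]] [0.5157 0.1359 0.103 ]
0.0475 87.0
0.0147 -1.7
0.1006 87.0
0.0359 -4.0
tip/sh proj [411.14381982 245.57596149]
tip/sh proj [411.17785609 287.16745589]
373 -0.013681383400556123
373 -0.013422648562909718
450 0.01629279439942999
450 0.01603729264842409
[0.51642922 0.13143259 0.103     ] [np.float64(0.047860931600755934), np.float64(0.016979342894693262)]
```

View pics/w2d.png

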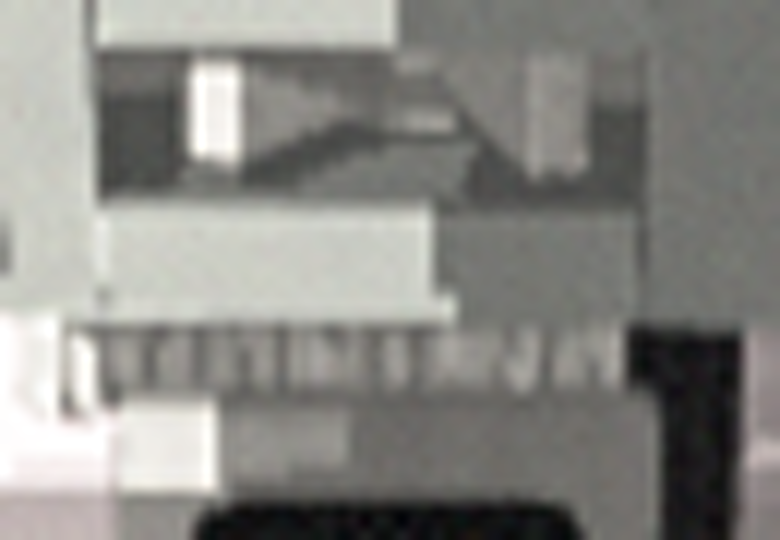

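Call:
step_arm --motion '[[[0,0,0],[1,2.2,40],1],[[0,0,0],[1,2.2,65],1],[[0,0,0],[1,2.2,70],1],[[0,0,0],[1,2.2,78],1],[[0,0,0],[1,2.2,86],1],[[0,0,0],[1,2.2,94],1],[[0,0,0],[1,2.2,101.5],1],[[0,0,0],[1,2.2,101.5],1],[[0,0,0],[1,2.2,101.5],1]]'

```text
time_s: 7.32
eef_pos: [0.5171, 0.1335, 0.1602]
tool_rot: [0.083, 3.14, -0.002]
force: [-0.6, 0.2, -1.3]
width: 0.0213
```

```bash
cat > rel.py <<'E'
from h import *
o=status.get_obs();X=np.array([.0523,.9986]);d=(o["eef_pos"][:2]-[.516,.1306])
print("along",(d@X*1000).round(1),"y",((d@[-X[1],X[0]])*1000).round(1),"tip below top",((.103-o["eef_pos"][2]+.0829)*1000).round(1),"F",o["force"].round(1),"t",o["time_s"],"w",o["width"])
E
python3 rel.py
```

```text
along 3.0 y -1.0 tip below top 25.7 F [-0.6  0.2 -1.3] t 7.325 w 0.021268423483345948
```

Call:
step_arm --motion '[[[0,0,0],[0.5,3,0.5],1],[[0,0,0],[0.5,7,0.5],1],[[0,0,0],[0.5,11,0.5],1],[[0,0,0],[0.5,14,0.5],1],[[0,0,0],[0.5,16,0.5],1],[[0,0,0],[0.5,17.5,0.5],1],[[0,0,0],[0.5,18.5,0.5],1],[[0,0,0],[0.5,18.5,0.5],1]]'

```text
time_s: 8.32
eef_pos: [0.5176, 0.1512, 0.1598]
tool_rot: [0.083, 3.14, -0.005]
force: [-0.5, -5.5, 1.1]
width: 0.0213
```

```bash
python3 rel.py
```

```text
along 20.6 y -0.5 tip below top 26.1 F [-0.5 -5.5  1.1] t 8.325 w 0.021331667323029494
```

Call:
step_arm --motion '[[[0,0,0],[0,1.5,0],1],[[0,0,0],[0,2,0],1],[[0,0,0],[0,2,0],1]]'

```text
time_s: 8.7
eef_pos: [0.5176, 0.1515, 0.1599]
tool_rot: [0.082, 3.14, -0.011]
force: [0.6, -7.5, 0.5]
width: 0.0216
```

```bash
python3 rel.py
```

```text
along 21.0 y -0.5 tip below top 26.0 F [ 0.6 -7.5  0.5] t 8.7 w 0.02161624327659495
```

Call:
step_arm --motion '[[[0,0,0],[0,-2,0],1],[[0,0,0],[0,-2.5,-12],1],[[0,0,0],[0,-2.5,-24],1],[[0,0,0],[0,-14,-24],1],[[0,0,0],[0,-25.5,-24],1],[[0,0,0],[0,-25.5,-24],1],[[0,0,0],[0,-25.5,-16],1],[[0,0,0],[0,-25.5,-8],1],[[0,0,0],[0,-25.5,0],1],[[0,0,0],[0,-25.5,0],1]]'

```text
time_s: 9.95
eef_pos: [0.5153, 0.1261, 0.1586]
tool_rot: [-0.082, -3.138, 0.011]
force: [0.8, 0.3, -0.9]
width: 0.0209
```

```bash
python3 rel.py
```

```text
along -4.5 y 0.5 tip below top 27.3 F [ 0.8  0.3 -0.9] t 9.95 w 0.020866753394196514
```

```bash
python3 - <<'E'
from h import *
plan([.516+.0523*.0225,.1306+.0225,.1595],87)
E
```

```text
shift [-0.5 27.  -1.1] turn [-0.4 -0.1  0. ]
shift [-0.5 27.  -1.1] turn [   0.2   -0.6 -180. ]
jaw yaw 87.0 z [-0.003 -0.007 -1.   ] pos [0.5153 0.1261 0.1586] t 9.95 F [ 0.8  0.3 -0.9] w 0.020866753394196514 q [ 0.08  0.21  1.74 -0.01  1.19 -1.44]
```

Call:
step_arm --motion '[[[-0.4,0,0],[-0.5,4,-1],1],[[-0.4,0,0],[-0.5,8,-1],1],[[-0.4,0,0],[-0.5,12,-1],1],[[-0.4,0,0],[-0.5,16,-1],1],[[-0.4,0,0],[-0.5,20,-1],1],[[-0.4,0,0],[-0.5,23,-1],1],[[-0.4,0,0],[-0.5,25.5,-1],1],[[-0.4,0,0],[-0.5,26.5,-1],1],[[-0.4,0,0],[-0.5,26.5,-1],1]]'

```text
time_s: 11.08
eef_pos: [0.5173, 0.1513, 0.1598]
tool_rot: [-0.081, -3.138, 0.005]
force: [-0.5, -7.4, 0.6]
width: 0.0215
```

```bash
python3 rel.py; python3 - <<'E'
from h import *
snap("wrist","w3");snap("top","t3")
im=np.load("pics/w3.npz")["im"][150:330,240:560];t=np.load("pics/t3.npz")["im"][160:210,210:310]
cv2.imwrite("pics/c3.png",np.vstack([cv2.resize(im,(560,315),interpolation=cv2.INTER_CUBIC),cv2.resize(t,(560,280),interpolation=cv2.INTER_CUBIC)]))
E
```

```text
along 20.8 y -0.3 tip below top 26.1 F [-0.5 -7.4  0.6] t 11.075 w 0.021473907922571773
```

View pics/c3.png

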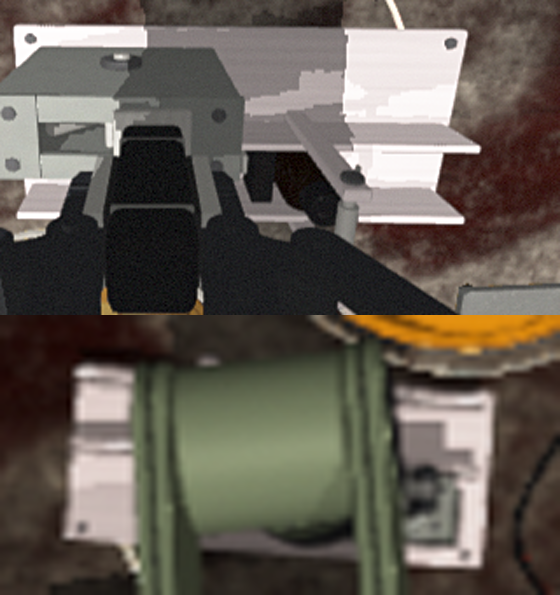

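Call:
step_arm --motion '[[[0,0,0],[0,-2,0],1],[[0.2,0,0],[0,-2.5,-12],1],[[0.2,0,0],[0,-2.5,-24],1],[[0.2,0,0],[0,-14,-24],1],[[0.2,0,0],[0,-25.3,-24],1],[[0.2,0,0],[0,-25.3,-24],1],[[0.2,0,0],[0,-25.3,-16],1],[[0.2,0,0],[0,-25.3,-8],1],[[0.2,0,0],[0,-25.3,0],1],[[0.2,0,0],[0,-25.3,0],1]]'

```text
time_s: 12.42
eef_pos: [0.5151, 0.1261, 0.1585]
tool_rot: [-0.081, -3.136, 0.011]
force: [-0.4, 0.2, -1.6]
width: 0.0217
```

```bash
python3 rel.py; python3 - <<'E'
from h import *
plan([.516+.0523*.0225,.1306+.0225,.1595],87)
E
```

```text
along -4.5 y 0.7 tip below top 27.4 F [-0.4  0.2 -1.6] t 12.425 w 0.02171327418604658
shift [-0.7 27.  -1.2] turn [-0.4 -0.3  0. ]
shift [-0.7 27.  -1.2] turn [   0.4   -0.6 -180. ]
jaw yaw 87.0 z [-0.005 -0.007 -1.   ] pos [0.5151 0.1261 0.1585] t 12.43 F [-0.4  0.2 -1.6] w 0.02171327418604658 q [ 0.08  0.22  1.74 -0.01  1.19 -1.44]
```

Call:
step_arm --motion '[[[-0.4,-0.3,0],[-0.7,4,-1.2],1],[[-0.4,-0.3,0],[-0.7,8,-1.2],1],[[-0.4,-0.3,0],[-0.7,11,-1.2],1],[[-0.4,-0.3,0],[-0.7,14,-1.2],1],[[-0.4,-0.3,0],[-0.7,17,-1.2],1],[[-0.4,-0.3,0],[-0.7,20,-1.2],1],[[-0.4,-0.3,0],[-0.7,23,-1.2],1],[[-0.4,-0.3,0],[-0.7,25.5,-1.2],1],[[-0.4,-0.3,0],[-0.7,26.5,-1.2],1],[[-0.4,-0.3,0],[-0.7,26.5,-1.2],1]]'

```text
time_s: 13.68
eef_pos: [0.5174, 0.1513, 0.1599]
tool_rot: [0.08, 3.14, -0.005]
force: [-1.3, -7.6, 1.0]
width: 0.0215
```

```bash
python3 rel.py; python3 - <<'E'
from h import *
snap("wrist","w4");snap("scene","s4")
im=np.load("pics/w4.npz")["im"][150:330,240:560];t=np.load("pics/s4.npz")["im"][150:220,240:340]
cv2.imwrite("pics/c4.png",np.vstack([cv2.resize(im,(500,281),interpolation=cv2.INTER_CUBIC),cv2.resize(t,(500,300),interpolation=cv2.INTER_CUBIC)]))
E
```

```text
along 20.7 y -0.3 tip below top 26.0 F [-1.3 -7.6  1. ] t 13.675 w 0.021528427336878885
```

View pics/c4.png

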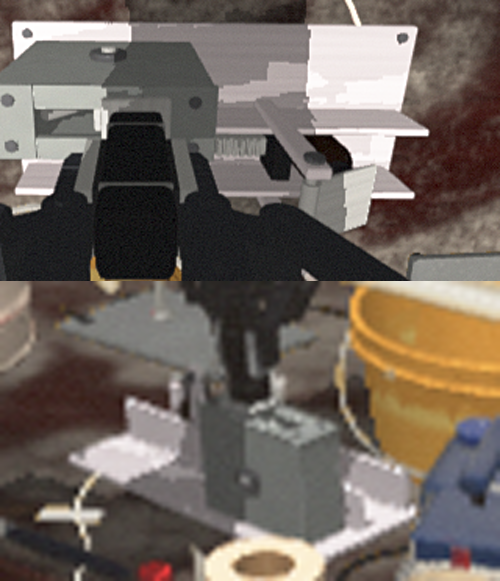

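Call:
step_arm --motion '[[[0,0,0],[0,-2,0],1],[[0.2,0,0],[0,-2.5,-12],1],[[0.2,0,0],[0,-2.5,-24],1],[[0.2,0,0],[0,-14,-24],1],[[0.2,0,0],[0,-25.3,-24],1],[[0.2,0,0],[0,-25.3,-24],1],[[0.2,0,0],[0,-25.3,-16],1],[[0.2,0,0],[0,-25.3,-8],1],[[0.2,0,0],[0,-25.3,0],1],[[0.2,0,0],[0,-25.3,0],1]]'

```text
time_s: 15.02
eef_pos: [0.5151, 0.1261, 0.1585]
tool_rot: [-0.08, -3.139, 0.011]
force: [-0.7, 0.1, -1.0]
width: 0.0215
```

```bash
python3 rel.py; python3 - <<'E'
from h import *
plan([.516+.0523*.017,.1306+.017,.1595],87)
E
```

```text
along -4.5 y 0.6 tip below top 27.4 F [-0.7  0.1 -1. ] t 15.025 w 0.02148530654697979
shift [-0.6 21.6 -1.1] turn [-0.4 -0.1  0.1]
shift [-0.6 21.6 -1.1] turn [   0.2   -0.6 -179.9]
jaw yaw 87.1 z [-0.002 -0.007 -1.   ] pos [0.5151 0.1261 0.1585] t 15.03 F [-0.7  0.1 -1. ] w 0.02148530654697979 q [ 0.08  0.21  1.74 -0.01  1.19 -1.44]
```

Call:
step_arm --motion '[[[-0.4,0,0],[-0.6,4,-1.1],1],[[-0.4,0,0],[-0.6,8,-1.1],1],[[-0.4,0,0],[-0.6,11,-1.1],1],[[-0.4,0,0],[-0.6,14,-1.1],1],[[-0.4,0,0],[-0.6,16.5,-1.1],1],[[-0.4,0,0],[-0.6,18.5,-1.1],1],[[-0.4,0,0],[-0.6,20,-1.1],1],[[-0.4,0,0],[-0.6,21.2,-1.1],1],[[-0.4,0,0],[-0.6,22,-1.1],1],[[-0.4,0,0],[-0.6,22,-1.1],1],[[-0.4,0,0],[-0.6,22,-1.1],1]]'

```text
time_s: 16.4
eef_pos: [0.517, 0.1483, 0.1597]
tool_rot: [-0.08, -3.139, -0.001]
force: [-0.4, -3.3, 0.4]
width: 0.0214
```

```bash
python3 rel.py; python3 - <<'E'
from h import *
snap("wrist","w5")
r=lambda n:cv2.resize(np.load(f"pics/{n}.npz")["im"][190:330,380:500],(360,420),interpolation=cv2.INTER_CUBIC)
cv2.imwrite("pics/c5.png",np.hstack([r("w4"),r("w5")]))
E
```

```text
along 17.7 y -0.1 tip below top 26.2 F [-0.4 -3.3  0.4] t 16.4 w 0.02144213636803345
```

View pics/c5.png

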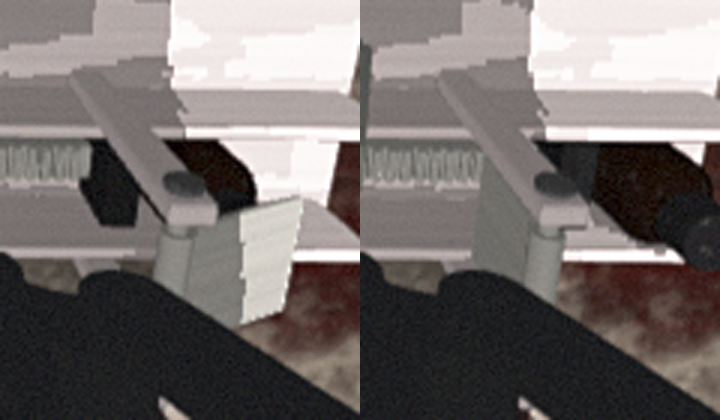

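The flap has fallen shut: on the right-hand crop it hangs at about (500,230), and the upright bottle stands beyond it with its cap at (700,235). I'll stop pushing here and take the tool back.

Call:
step_arm --motion '[[[0,0,0],[0,-2.5,0],1],[[0,0,0],[0,-3,-8],1],[[0,0,0],[0,-3,-20],1],[[0,0,0],[0,-3,-36],1],[[0,0,0],[0,-3,-80],1],[[0,0,0],[0,-3,-130],1],[[0,0,0],[0,-3,-180],1],[[0,0,0],[0,-3,-195],1],[[0,0,0],[0,-3,-195],1]]'

```text
time_s: 17.58
eef_pos: [0.5175, 0.1453, 0.3561]
tool_rot: [0.08, 3.139, 0.002]
force: [-0.5, 0.3, -1.4]
width: 0.0216
```

```bash
python3 - <<'E'
from h import *
plan([.4545,-.3295,.25],25)
E
```

```text
shift [  39.  -477.5  105.4] turn [ 0.1  0.  62.1]
shift [  39.  -477.5  105.4] turn [-0.000e+00  1.000e-01 -1.179e+02]
jaw yaw 87.1 z [ 0.002  0.001 -1.   ] pos [0.5175 0.1453 0.3561] t 17.57 F [-0.5  0.3 -1.4] w 0.021625394682372664 q [ 0.11  0.06  1.49  0.    1.58 -1.41]
```

Call:
step_arm --motion '[[[0,0,4],[3,-30,0],1],[[0,0,11],[7,-80,0],1],[[0,0,18],[11,-130,0],1],[[0,0,25],[15,-180,0],1],[[0,0,32],[19,-230,0],1],[[0,0,39],[23,-280,0],1],[[0,0,46],[27,-330,0],1],[[0,0,53],[31,-380,0],1],[[0,0,60],[35,-430,0],1],[[0,0,62.1],[39,-470,40],1],[[0,0,62.1],[39,-477.5,90],1],[[0,0,62.1],[39,-477.5,105],1]]'

```text
time_s: 19.08
eef_pos: [0.4512, -0.3273, 0.2435]
tool_rot: [-1.684, -2.638, -0.008]
force: [1.0, 0.4, -0.6]
width: 0.0211
```

```bash
python3 - <<'E'
from h import *
plan([.4545,-.3295,.0945],25)
E
```

```text
shift [ -5.3   2.4 149. ] turn [-0.1 -0.7 -0.1]
shift [ -5.3   2.4 149. ] turn [ -1.2   0.2 179.9]
jaw yaw 24.9 z [-0.008  0.011 -1.   ] pos [ 0.4512 -0.3273  0.2435] t 19.07 F [ 1.   0.4 -0.6] w 0.02108268765258926 q [-0.78  0.19  1.59  0.    1.38 -1.22]
```

Call:
step_arm --motion '[[[0,-0.7,0],[-5.3,2.4,20],1],[[0,-0.7,0],[-5.3,2.4,60],1],[[0,-0.7,0],[-5.3,2.4,95],1],[[0,-0.7,0],[-5.3,2.4,103],1],[[0,-0.7,0],[-5.3,2.4,103],1],[[0,-0.7,0],[-5.3,2.4,103],1]]'

```text
time_s: 19.82
eef_pos: [0.4561, -0.3309, 0.1426]
tool_rot: [1.689, 2.647, -0.004]
force: [-0.4, -0.3, -0.7]
width: 0.0216
```

```bash
python3 - <<'E'
from h import *
plan([.4546,-.3297,.0945],25);snap("scene","s6")
E
```

```text
shift [ 1.8 -0.8 48.1] turn [-0.1  0.2 -0.1]
shift [ 1.8 -0.8 48.1] turn [3.000e-01 1.000e-01 1.799e+02]
jaw yaw 24.9 z [ 0.    -0.003 -1.   ] pos [ 0.4561 -0.3309  0.1426] t 19.82 F [-0.4 -0.3 -0.7] w 0.021571993002379337 q [-0.78  0.3   1.67 -0.    1.17 -1.21]
```

Call:
step_arm --motion '[[[0,0.2,0],[1.8,-0.8,5],1],[[0,0.2,0],[1.8,-0.8,13],1],[[0,0.2,0],[1.8,-0.8,21],1],[[0,0.2,0],[1.8,-0.8,29],1],[[0,0.2,0],[1.8,-0.8,37],1],[[0,0.2,0],[1.8,-0.8,43],1],[[0,0.2,0],[1.8,-0.8,47],1],[[0,0.2,0],[1.8,-0.8,48],1],[[0,0.2,0],[1.8,-0.8,48],1]]'

```text
time_s: 21.0
eef_pos: [0.4547, -0.3299, 0.0947]
tool_rot: [-1.69, -2.648, 0.001]
force: [0.6, 0.2, -0.8]
width: 0.021
```

Call:
step_arm --motion '[[[0,0,0],[0,0,0.7],1],[[0,0,0],[0,0,1.2],1],[[0,0,0],[0,0,1.2],1]]'

```text
time_s: 21.38
eef_pos: [0.4549, -0.3301, 0.094]
tool_rot: [1.69, 2.648, -0.001]
force: [0.2, 1.6, 1.6]
width: 0.0212
```

Contact is light, so I'll release and rise.

Call:
step_arm --motion '[[[0,0,0],[0,0,0],0.5],[[0,0,0],[0,0,0],0],[[0,0,0],[0,0,0],-1],[[0,0,0],[0,0,0],-1],[[0,0,0],[0,0,0],-1],[[0,0,0],[0,0,0],-1],[[0,0,0],[0,0,0],-1],[[0,0,0],[0,0,-30],-1],[[0,0,0],[0,0,-80],-1],[[0,0,0],[0,0,-130],-1],[[0,0,0],[0,0,-156],-1],[[0,0,0],[0,0,-156],-1]]'

```text
time_s: 22.88
eef_pos: [0.4562, -0.3312, 0.253]
tool_rot: [1.687, 2.643, -0.003]
force: [-0.2, 0.2, -0.3]
width: 0.0855
```

```bash
python3 - <<'E'
from h import *
plan([.4546,-.3297,.25],25)
snap("wrist","w7");snap("top","t7");snap("scene","s7")
r=lambda n,c,w,h:cv2.resize(np.load(f"pics/{n}.npz")["im"][c[1]:c[3],c[0]:c[2]],(w,h),interpolation=cv2.INTER_CUBIC)
A=r("t7",(210,160,310,210),560,280)
B=np.hstack([r("w7",(285,145,365,225),280,280),r("s7",(260,160,320,220),280,280)])
cv2.imwrite("pics/c7.png",np.vstack([A,B]))
E
```

```text
shift [ 2.  -0.8  2.9] turn [ 0.1  0.4 -0.1]
shift [ 2.  -0.8  2.9] turn [  0.6  -0.2 179.9]
jaw yaw 24.9 z [ 0.004 -0.005 -1.   ] pos [ 0.4562 -0.3312  0.253 ] t 22.88 F [-0.2  0.2 -0.3] w 0.08545737977521971 q [-0.78  0.18  1.57 -0.    1.38 -1.22]
```

View pics/c7.png

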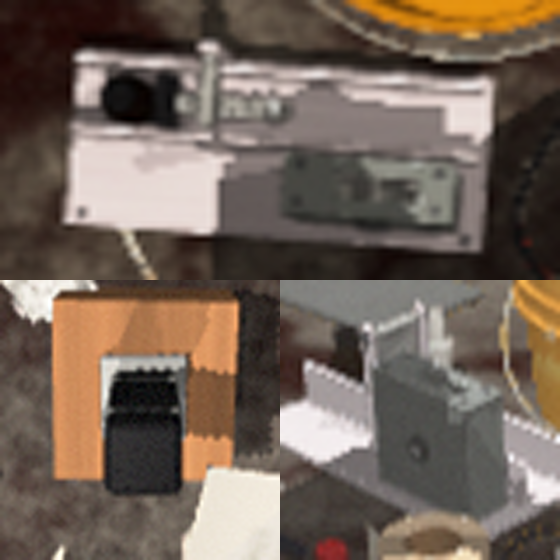

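The top view shows the bottle at (130,97), upright and past the gate at (208,95), with the flap hanging shut. The tool is seated upright in its stand, as it was at the start, so I'll hand in.

```bash
python3 -c "
from h import *
a=np.load('pics/t0.npz')['im'].astype(int);b=np.load('pics/t7.npz')['im'].astype(int)
d=abs(a-b).max(2)
for n,(x,y) in dict(jar=(462,202),brown=(393,178),black=(170,218),roll=(307,228)).items():print(n,np.mean(d[y-10:y+10,x-12:x+12]>40).round(3))
f=lambda x,y,z:onz('t7',210+x/5.6-.41,160+y/5.6-.41,z)
print('bottle past gate mm',(f(130,97,.076)-f(208,95,.104))@[.0523,.9986,0]*1000)
print(job.job_done())"
```

```text
jar 0.771
brown 0.45
black 0.235
roll 0.46
bottle past gate mm 50.75357440247569
the job is handed in; nothing more can be done
None
```

I moved the bottle out through the flap and put the tool back in its stand. It took four pushes on the star wheel, the last one cut short once the flap had dropped. I handed in at about 23 s of the 64 s allowed.

- **Bottle and flap:** The last pictures show the bottle upright just past the gate, with the flap hanging shut behind it.
- **Tool:** It is upright and seated in the stand, as it was at the start, and the gripper was open and clear above it.
- **Forces:** In the readings, the blade met at most about 7.6 N while pushing. Setting the tool down read about 2 N.

Two checks did not fully confirm this:

- **Bottle distance:** A rough reading from the last top view puts the bottle about 51 mm past the gate. The blade's travel gives about 57 mm. The flap falls behind the bottle from about 53 mm, and the pictures show it shut, so I trust the larger figure.
- **Jar, amber bottle and tape roll:** I compared before and after pictures to see whether they had moved. All four patches I checked, including two dark bottles that could be the amber one, changed a lot (24 to 77% of pixels). The arm and its shadow were in different places in the two pictures, which probably explains it, so the check proves nothing either way. I planned every move to pass well above these objects, and no force reading showed an unexpected contact.

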